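# Close up the damp box and set its slide vent

## Robot

A 6-joint arm with a two-finger parallel gripper is mounted at the origin on a cart in front of the work surface, level with it; the furniture and walls round the work are solid. World frame = base frame: x ahead of the robot, y to its left, z up, the work surface at z = 0. Lengths are in m, angles in rad, forces in N, time in s.
With the tool pointing down it reaches from about 0.225 to 0.875 m from the base axis. Payload 3.4 kg.
Tool frame: the origin (TCP) lies at the very end of the fingers, on their centre line; the grasp point (between the pads) lies manip.grip_point_offset behind it (manip.grip_point_offset is the distance from the TCP to the grasp point, in m); z points along the fingers, y is the line along which they close (so a half turn about z gives the same grasp; the last joint's range is limited). The gripper opens to 85 mm and grips with 20 to 120 N. Pads are 22 mm wide; open, the fingers measure 114 mm over their backs; the gripper's body (76 mm by 85 mm) begins 54 mm behind the grasp point. The pads swing forward as they close: fully open they stand 13 mm farther back than shut.
Start: joints at [1.125, 0.276, 1.505, -0, 1.361, -0.121], TCP at [0.184, 0.545, 0.231] pointing down, gripper open.
Joint ranges: [-2.89, 2.89], [-0.75, 2.08], [0.22, 2.7], [-1.18, 4.32], [0.11, 2.71], [-2.7, 2.7]. Speed limits (rad/s): [2.57, 2.57, 3.14, 3.14, 3.14, 3.14].

## Interface

Orientations are given as a unit quaternion [w, x, y, z].
In Python, from rig import manip gives the robot as it stands.
- The arm moves only by the shell command python3 -m pendant 'ROWS' [FORCE]. ROWS is JSON, a list of rows, each an object of numbers: "jaw": the opening, from -1 (shut) to 1 (fully open); "tx", "ty", "tz": the shift along the world's x, y, z in cm; "ax", "ay", "az": the turn, a rotation vector about the world's x, y, z in degrees. In form: [{"jaw": .., "tx": .., "ty": .., "tz": .., "ax": .., "ay": .., "az": ..}, ...]. A call has 1 to 10 rows; each row is the pose to reach, as a shift and turn from the pose commanded when the call began; what a row does not reach only later rows make up. A row lasts 1/8 s, in which the tool goes at most 62.5 mm and 10.7 degrees, less where a joint would pass 70% of its speed; a pose out of reach is approached as far as the arm can. A call with a gripper value outside its range is refused whole. The fingers move at their own pace and stop on an object; FORCE is the grip in N (left out, the last holds). Time passes only in rows, so rows that repeat a pose let the fingers close. It gives the time, the measured TCP pose, the force, the opening and the grip force at its end, in the units of the state.
- manip.get_state(): the state, without advancing time (a new reading comes with each control period).
- manip.get_image(name): name is "scene" or "top" or "wrist"; returns a dict with "pixels" (420x560x3 uint8, blue, green, red), "depth" (420x560 float32, m along the optical axis (not along the pixel's ray), 0 where there is no reading), "fx", "fy", "cx", "cy" (pixels), "D" ([k1, k2, p1, p2, k3] as OpenCV has them; the pictures are not rectified), "pose" (4x4, takes a point from camera to world coordinates). Camera axes: x right, y down, z forward; pixel columns grow to the right and rows downward; lengths in m; the calibration is good to about 2 mm. A picture is of the moment at which its call begins.
- manip.sign_off(): hands the job in; it is judged then, once.
The state is a dict: "clock": time; "qpos": joint angles; "qd": joint speeds; "effort": joint torques, N m; "position": TCP position; "ee_rot": TCP orientation; "contact_force": force on the tool from outside, world axes, zero at the start; "moment": the same for the moment, N m; "width": finger opening in m; "gripper_force": force on a finger pad.
Only numpy, scipy, OpenCV 4.12 (cv2) and the standard library are available. Lean on these libraries where they do the work, as an engineer would, in place of code of your own. Each camera call takes 0.05 s, during which the arm holds its last target. There are 200 camera calls.

## Task

Close up the potter's damp box for slow drying: swing its lid gently down over the raw pots without slamming it, then push the barrel bolt fully home through the keeper on the lid, and slide the vent shutter so that exactly three of the five slots are fully open and the other two fully covered. Leave the pots inside standing where they are and do not disturb the rib, the loop tool and the plaster mould lying beside the box.

Things in the scene. Friction and masses are not known exactly. Their poses are not given: they have to be found in the camera images.
- damp_box: The damp box, a plywood chest 262 x 362 x 140 mm (x, y, z) fixed to the desk; origin at the centre of its underside, box x points away from the robot's side, y to the left, z up. Its top (z 140 mm) is a fixed deck along the front (box x -131 to -30 mm) that carries the slide vent on the left and the bolt on the right, and behind the deck a hinged lid (box x -28 to 112 mm).
- lid (a joint): Angle of the lid, rad: 0 = shut, lying flush with the deck; it grows as the front edge swings up (about 0.35 to 0.85 at the start, at most 1.2). Its hinge is stiff: the lid stays at whatever angle it is left and needs about 2 N at its front edge to move.
- lid_hinge (a point): Point on the lid's hinge line, which runs along box y; at box (113, 0, 143) mm, fixed to the box.
- lid_pull (a point): Middle of the top of the wooden pull bar on the lid's front rail: the bar is 90 mm long along box y, 22 mm deep and stands 18 mm above the lid; the point lies 122 mm from the hinge line, at box (-9, 0, 158) mm when shut. The lid is a wooden frame 140 x 362 x 12 mm with a clear pane behind its 42 mm wide front rail.
- bolt (a joint): Travel of the barrel bolt along box +x, m: 0 = withdrawn, its tip 6 mm clear of the lid (it starts at 0 to 0.004); 0.032 = end of travel, fully home. About 2.5 N of friction, stays where left. The keeper is a steel staple on the lid in line with the bolt, 18 mm high, box x -22 to -8 mm when shut; the 9 mm rod meets the lid or staple if the lid is not quite shut.
- bolt_knob (a point): Centre of the top of the bolt's upright turned steel knob, 15 mm in diameter over its upper 24 mm; at box (-94, -135, 191) mm with the bolt withdrawn, 51 mm above the deck. The steel housing under it is 19 mm wide (34 mm at the base plate) and reaches 18 mm above the deck; its front bridge lies at box x -44 to -36 mm.
- shutter (a joint): Travel of the vent shutter, m: 0 = all five slots covered, 0.120 = all five open. It slides along box -y (to the right) and uncovers the slots one by one from the left, one more every 24 mm: slot n (n = 1 at the left) is just fully open at 0.024 n - 0.005 and the next begins to open at 0.024 n + 0.005. About 2 N of friction, stays where left.
- shutter_grip (a point): Centre of the top of the shutter's upright black grip: 13 mm thick along box y, 34 mm long along box x, 32 mm tall, its top 38 mm above the deck; at box (-80, 105, 178) mm with the vent covered. The guide rails beside the shutter plate reach 9 mm above the deck, 29 mm either side of the grip's middle.
- shutter_edge (a point): Middle of the left edge of the 120 x 46 mm steel shutter plate, 60 mm to the left of its grip; the slots to the left of this edge are open. The five slots (14 mm along y, 36 mm along x, 10 mm bars between) are centred at box x -80 mm and y 153, 129, 105, 81, 57 mm.
- pot_leather: Raw brown pot, 96 mm in diameter, 87 mm tall, standing loose inside the box; origin at the centre of its underside.
- stool_mug: Small raw brown mug, 52 mm in diameter (72 mm over its handle), 42 mm tall, standing loose inside the box; origin at the centre of its underside.
- rib_rubber: Green kidney-shaped rib, 36 x 101 x 5 mm, lying on the desk to the left of the box; leave alone.
- loop_tool_b: Loop tool with a dark wooden handle, 29 x 168 x 15 mm, lying on the desk to the right of the box; leave alone.
- mould_half_a: White plaster mould half, 95 x 120 x 56 mm, on the desk to the right; leave alone.
There are look-alikes about, which are no part of the job. There is more than one size of the pot_leather; the one meant has the size given above.

How it is judged:
By the outcome, as a careful person would: the job done as asked, in the order asked, and still so for the second after the job is handed in, with the robot touching nothing.
It also fails if it takes over 51 s, if anything falls off the work surface, if the arm or the gripper's body presses on something with over 40 N, if the wrist force passes 120 N, or if a joint passes its speed limit or range.

## Working session

There is one attempt and no reset: what is moved stays moved. The work goes in short steps, Python scripts to look and compute and a shell command to move; the robot and the scene stay as the last step left them, time stands still between calls to the robot, and variables do not carry over. Pictures are saved under pics/ and viewed, at most 10 in all, crops included, and the job is handed in when it is done.

```bash
mkdir -p pics; ls
python3 - <<'E'
from rig import manip
import cv2,numpy as np,pickle
d={}
for n in("scene","top"):
    d[n]=manip.get_image(n); cv2.imwrite(f"pics/{n}0.png",d[n]["pixels"])
    print(n,d[n]["fx"],d[n]["D"],np.round(d[n]["pose"],3).tolist())
pickle.dump(d,open("d0.pkl","wb"))
print(manip.grip_point_offset,manip.get_state())
E
```

```text
pics
scene 475.1568731323983 [-0.03689679  0.          0.          0.          0.        ] [[0.922, -0.285, 0.261, 0.171], [-0.386, -0.706, 0.594, -0.765], [0.015, -0.648, -0.761, 1.206], [0.0, 0.0, 0.0, 1.0]]
top 389.8919374326145 [-0.09980528  0.          0.          0.          0.        ] [[0.01, -0.997, 0.077, 0.451], [-1.0, -0.008, 0.026, 0.052], [-0.025, -0.078, -0.997, 1.231], [0.0, 0.0, 0.0, 1.0]]
0.0187 {'clock': 0.1, 'qpos': array([ 1.12500774e+00,  2.76512465e-01,  1.50603014e+00, -3.63409042e-05,
        1.36070666e+00, -1.21042413e-01]), 'qd': array([ 0.0005326 , -0.0017174 , -0.00247066,  0.00054513,  0.00021547,
        0.00293006]), 'effort': array([ 1.31710105e-03, -4.17696548e+01, -2.46403474e+01,  9.54856631e-06,
        5.82255016e-03, -4.10764287e-06]), 'position': array([0.18329286, 0.54448853, 0.23052781]), 'ee_rot': array([-2.14565684e-04,  1.61656723e-01,  9.86846704e-01, -8.00230139e-04]), 'contact_force': array([ 0.07537694, -1.40325671, -0.21473759]), 'moment': array([-0.00034779, -0.00279304,  0.03834858]), 'gripper_force': 0.0, 'width': 0.08529423077911301}
```

View pics/scene0.png

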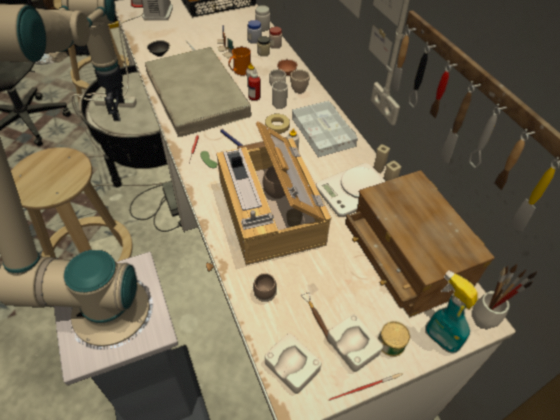

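View pics/top0.png

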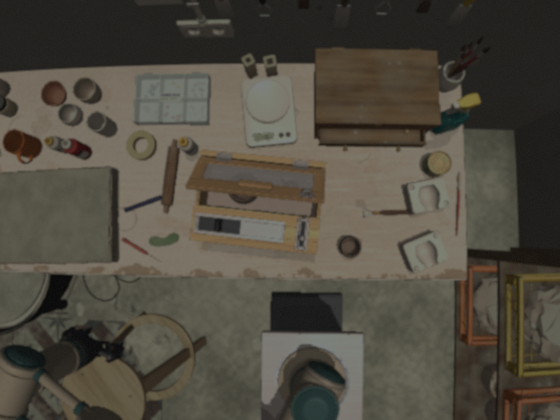

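The scene view shows the box at about (275,195) px with its lid ajar and the deck facing the robot. In the top view the deck spans roughly (192..318, 208..250), the bolt is at about (303,233), the shutter at about (225,225) and the lid pull at about (255,186). Next I'll measure the deck from depth.

```bash
cat > h.py <<'E'
import cv2,numpy as np,pickle
def K(d): return np.array([[d["fx"],0,d["cx"]],[0,d["fy"],d["cy"]],[0,0,1.]])
def rays(d,uv):
    p=cv2.undistortPoints(np.float64(uv).reshape(-1,1,2),K(d),np.array(d["D"]))[:,0]
    return np.c_[p,np.ones(len(p))]
def cloud(d):
    h,w=d["depth"].shape; u,v=np.meshgrid(np.arange(w),np.arange(h))
    r=rays(d,np.c_[u.ravel(),v.ravel()])*d["depth"].reshape(-1,1)
    T=np.array(d["pose"]); return (r@T[:3,:3].T+T[:3,3]).reshape(h,w,3)
def onplane(d,uv,z):
    T=np.array(d["pose"]); r=rays(d,uv)@T[:3,:3].T
    return T[:3,3]+r*((z-T[2,3])/r[:,2])[:,None]
def proj(d,P):
    T=np.linalg.inv(np.array(d["pose"]))
    return cv2.projectPoints(np.float64(P).reshape(-1,1,3),cv2.Rodrigues(T[:3,:3])[0],T[:3,3],K(d),np.array(d["D"]))[0][:,0]
E
python3 - <<'E'
from h import *
d=pickle.load(open("d0.pkl","rb"))
for n,box in(("top",(180,140,335,265)),("scene",(205,110,345,270))):
    c=cloud(d[n]); x0,y0,x1,y1=box
    m=np.zeros(c.shape[:2],bool); m[y0:y1,x0:x1]=1; m&=d[n]["depth"]>0
    m1=m&(abs(c[...,2]-.14)<.008)
    k,l,s,_=cv2.connectedComponentsWithStats(m1.astype(np.uint8))
    i=1+s[1:,4].argmax(); P=c[l==i]
    print(n,s[i],np.median(P[:,2]),cv2.minAreaRect(np.float32(P[:,:2]*1000)))
    cv2.imwrite(f"pics/{n}crop.png",cv2.resize(d[n]["pixels"][y0:y1,x0:x1],None,fx=4.8 if n=="top" else 3.7,fy=4.8 if n=="top" else 3.7,interpolation=cv2.INTER_CUBIC)[:600,:800])
E
```

```text
top [ 190  205  130   50 3914] 0.14047532781420413 ((468.15966796875, 171.12962341308594), (360.82293701171875, 101.44805145263672), 84.2979736328125)
scene [ 216  147   62   93 2299] 0.1420397512990299 ((469.4517517089844, 170.94900512695312), (367.284912109375, 104.73854064941406), 84.39442443847656)
```

View pics/topcrop.png

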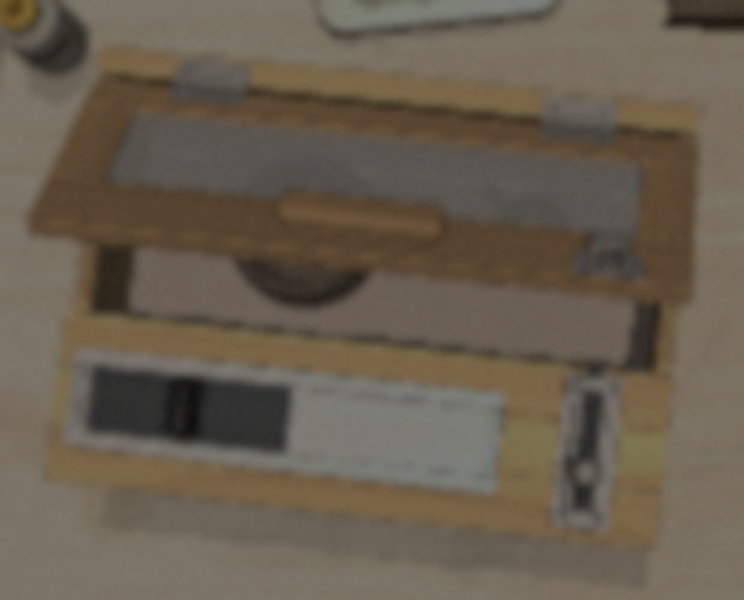

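Box yaw is about -5.7°, and the deck centre at (468,171) mm agrees in both views. Next come the lid angle, the knob and the shutter grip.

```bash
cat >> h.py <<'E'
YAW=np.deg2rad(-5.65); R=np.array([[np.cos(YAW),-np.sin(YAW)],[np.sin(YAW),np.cos(YAW)]])
O=np.array([468.4,171.0])-R@np.array([-80.5,0])
def w(b): b=np.array(b,float); return np.r_[O+R@b[:2],b[2]]
def tobox(c): q=c*1000; o=q.copy(); o[...,:2]=(q[...,:2]-O)@R; return o
def look(D):
    for n,d in D.items():
        b=tobox(cloud(d)); X,Y,Z=b[...,0],b[...,1],b[...,2]; v=d["depth"]>0
        m=v&(abs(Y+135)<20)&(X>-115)&(X<-45)&(Z>178)&(Z<200); print(n,"knob",m.sum(),np.round(b[m].mean(0),1) if m.any() else 0)
        m=v&(X>-105)&(X<-55)&(Y>0)&(Y<130)&(Z>168)&(Z<184); print(n,"grip",m.sum(),np.round(b[m].mean(0),1) if m.any() else 0, np.round(np.percentile(b[m],[3,97],axis=0)[:,:2],1).tolist() if m.any() else 0)
        m=v&(X>-60)&(X<150)&(abs(Y)>60)&(abs(Y)<175)&(Z>135)&(Z<300)&(X>-27)
        th=np.arctan2(Z[m]-149,113-X[m]); r=np.hypot(Z[m]-149,113-X[m]); k=(r>75)&(r<140); print(n,"lid",k.sum(),np.percentile(th[k],[25,50,75]).round(3))
E
python3 - <<'E'
from h import *
look(pickle.load(open("d0.pkl","rb"))); print(O)
for t in np.arange(0,.9,.1): print(round(t,2),np.round(w([113-133*np.cos(t)+15*np.sin(t),0,143+133*np.sin(t)+15*np.cos(t)]),1))
E
```

```text
scene knob 29 [ -92.1 -137.6  187. ]
scene grip 59 [-80.8  96.7 175.6] [[-96.7, 89.7], [-64.2, 108.3]]
scene lid 658 [0.701 0.727 0.739]
top knob 25 [ -91.4 -134.1  189.3]
top grip 63 [-80.   99.7 175.8] [[-95.0, 93.9], [-64.6, 106.1]]
top lid 1490 [0.684 0.714 0.728]
[548.50892004 163.07466534]
0.0 [528.6 165.  158. ]
0.1 [530.8 164.8 171.2]
0.2 [534.2 164.5 184.1]
0.3 [538.9 164.  196.6]
0.4 [544.9 163.4 208.6]
0.5 [552.  162.7 219.9]
0.6 [560.2 161.9 230.5]
0.7 [569.3 161.  240.2]
0.8 [579.5 160.  248.9]
```

View pics/scenecrop.png

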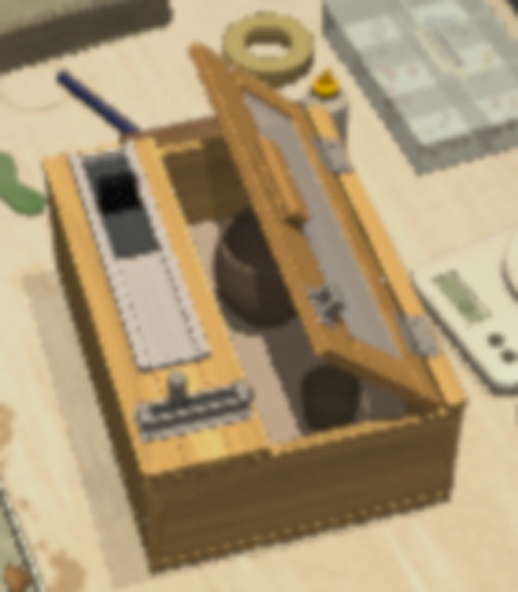

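The scene crop shows the open lid with its pull at about (285,180), the staple at (325,300), the bolt knob at (178,385) and the shutter grip at (118,190). With the hinge offset counted, the lid angle is about 0.8. I'll move above the lid with the gripper shut.

```bash
python3 -m pendant '[{"jaw":-1,"tz":6,"az":6},{"jaw":-1,"tz":7,"tx":5,"ty":-4.8,"az":13},{"jaw":-1,"tz":7,"tx":40,"ty":-38.4,"az":13},{"jaw":-1,"tz":7,"tx":40,"ty":-38.4,"az":13},{"jaw":-1,"tz":7,"tx":40,"ty":-38.4,"az":13},{"jaw":-1,"tz":7,"tx":40,"ty":-38.4,"az":13},{"jaw":-1,"tz":7,"tx":40,"ty":-38.4,"az":13},{"jaw":-1,"tz":7,"tx":40,"ty":-38.4,"az":13},{"jaw":-1,"tz":7,"tx":40,"ty":-38.4,"az":13},{"jaw":-1,"tz":7,"tx":40,"ty":-38.4,"az":13}]'
python3 - <<'E'
from h import *; from rig import manip
d={n:manip.get_image(n) for n in("scene","wrist")}
pickle.dump(d,open("d1.pkl","wb")); cv2.imwrite("pics/w1.png",d["wrist"]["pixels"])
print(manip.get_state())
E
```

```text
{'clock': 0.2, 'qpos': array([ 1.12498285e+00,  2.76354525e-01,  1.50563825e+00, -2.48713447e-05,
        1.36068735e+00, -1.21019619e-01]), 'qd': array([-0.00103844, -0.00304953, -0.00448663,  0.0010372 ,  0.00077257,
       -0.00116679]), 'effort': array([ 4.67388127e-04, -4.16712785e+01, -2.45788586e+01, -2.13827589e-04,
        8.12802406e-03, -3.37109284e-06]), 'position': array([0.18338587, 0.54465972, 0.23077407]), 'ee_rot': array([-1.40374506e-04,  1.61681471e-01,  9.86842848e-01, -5.25448560e-04]), 'contact_force': array([0.15972262, 0.441381  , 0.11904534]), 'moment': array([-0.0101503 ,  0.06875568,  0.02598599]), 'gripper_force': 0.0, 'width': 0.08570072946799663}invalid input at $[0]: expected keys jaw, tx, ty, tz, ax, ay, az
```

View pics/w1.png

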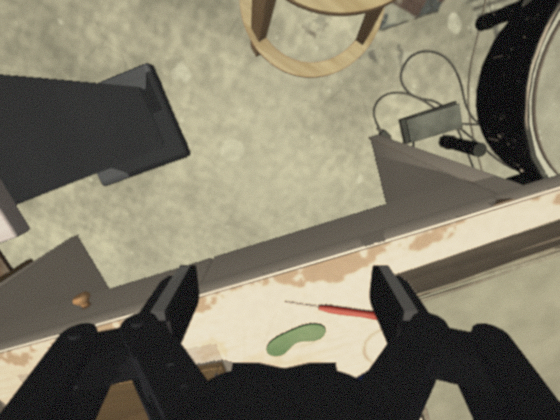

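The move was refused because every row needs all seven keys. The arm is still at the start, and the wrist picture shows the rib at about (297,338) px. I'll send it again in full.

```bash
python3 -m pendant '[{"jaw":-1,"tx":0,"ty":0,"tz":6,"ax":0,"ay":0,"az":6},{"jaw":-1,"tx":5,"ty":-4.8,"tz":7,"ax":0,"ay":0,"az":13},{"jaw":-1,"tx":40,"ty":-38.4,"tz":7,"ax":0,"ay":0,"az":13},{"jaw":-1,"tx":40,"ty":-38.4,"tz":7,"ax":0,"ay":0,"az":13},{"jaw":-1,"tx":40,"ty":-38.4,"tz":7,"ax":0,"ay":0,"az":13},{"jaw":-1,"tx":40,"ty":-38.4,"tz":7,"ax":0,"ay":0,"az":13},{"jaw":-1,"tx":40,"ty":-38.4,"tz":7,"ax":0,"ay":0,"az":13},{"jaw":-1,"tx":40,"ty":-38.4,"tz":7,"ax":0,"ay":0,"az":13},{"jaw":-1,"tx":40,"ty":-38.4,"tz":7,"ax":0,"ay":0,"az":13},{"jaw":-1,"tx":40,"ty":-38.4,"tz":7,"ax":0,"ay":0,"az":13}]'
```

```text
clock: 1.45
position: [0.5849, 0.1591, 0.3011]
ee_rot: [-0.0, 0.049, 0.999, 0.0]
contact_force: [0.5, 0.1, -0.0]
width: 0.0001
gripper_force: 0.0
```

```bash
python3 -m pendant '[{"jaw":-1,"tx":0,"ty":0.1,"tz":-2.5,"ax":0,"ay":0,"az":0},{"jaw":-1,"tx":0,"ty":0.1,"tz":-4.2,"ax":0,"ay":0,"az":0},{"jaw":-1,"tx":-0.1,"ty":0.1,"tz":-4.7,"ax":0,"ay":0,"az":0},{"jaw":-1,"tx":-0.2,"ty":0.1,"tz":-5.0,"ax":0,"ay":0,"az":0},{"jaw":-1,"tx":-0.4,"ty":0.1,"tz":-5.3,"ax":0,"ay":0,"az":0},{"jaw":-1,"tx":-0.7,"ty":0.2,"tz":-5.6,"ax":0,"ay":0,"az":0},{"jaw":-1,"tx":-0.9,"ty":0.2,"tz":-5.9,"ax":0,"ay":0,"az":0},{"jaw":-1,"tx":-1.2,"ty":0.2,"tz":-6.1,"ax":0,"ay":0,"az":0}]'
python3 - <<'E'
from h import *; from rig import manip
d=manip.get_image("scene"); cv2.imwrite("pics/s2.png",cv2.resize(d["pixels"][90:270,180:400],None,fx=3.3,fy=3.3,interpolation=cv2.INTER_CUBIC))
E
```

```text
clock: 2.45
position: [0.5712, 0.1632, 0.2411]
ee_rot: [0.0, 0.049, 0.999, 0.0]
contact_force: [-0.6, 0.1, 2.8]
width: 0.0002
gripper_force: 1.8
```

View pics/s2.png

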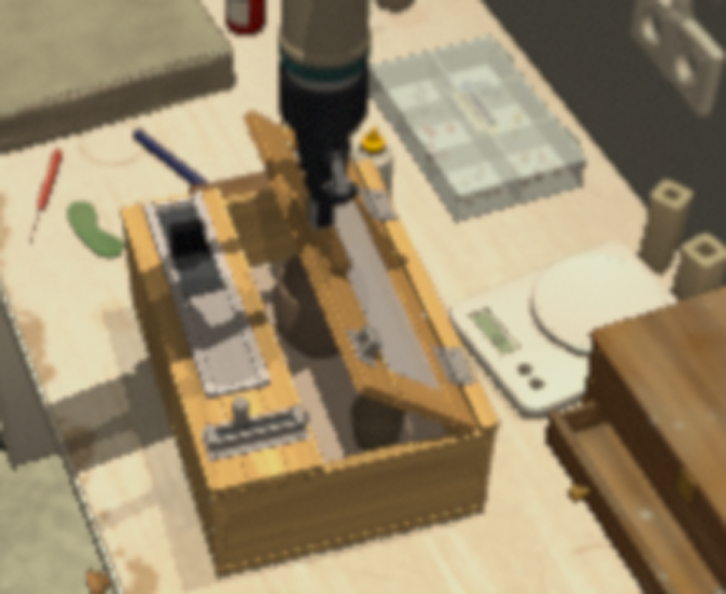

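The view shows the closed fingers on the pull at about (330,220), and 2.8 N of contact confirms it. I'll follow the arc down.

```bash
python3 -m pendant '[{"jaw":-1,"tx":-0.35,"ty":0,"tz":-0.4,"ax":0,"ay":0,"az":0},{"jaw":-1,"tx":-0.7,"ty":0,"tz":-0.8,"ax":0,"ay":0,"az":0},{"jaw":-1,"tx":-1.05,"ty":0,"tz":-1.2,"ax":0,"ay":0,"az":0},{"jaw":-1,"tx":-1.4,"ty":0.1,"tz":-1.6,"ax":0,"ay":0,"az":0},{"jaw":-1,"tx":-1.7,"ty":0.1,"tz":-2.05,"ax":0,"ay":0,"az":0},{"jaw":-1,"tx":-2.0,"ty":0.1,"tz":-2.5,"ax":0,"ay":0,"az":0},{"jaw":-1,"tx":-2.3,"ty":0.2,"tz":-2.95,"ax":0,"ay":0,"az":0},{"jaw":-1,"tx":-2.55,"ty":0.2,"tz":-3.45,"ax":0,"ay":0,"az":0},{"jaw":-1,"tx":-2.8,"ty":0.2,"tz":-3.9,"ax":0,"ay":0,"az":0},{"jaw":-1,"tx":-3.0,"ty":0.2,"tz":-4.35,"ax":0,"ay":0,"az":0}]'
```

```text
clock: 3.75
position: [0.5416, 0.1651, 0.1964]
ee_rot: [0.0, 0.049, 0.999, 0.0]
contact_force: [-1.6, 2.0, 3.1]
width: -0.0001
gripper_force: 1.1
```

```bash
python3 -m pendant '[{"jaw":-1,"tx":-0.12,"ty":0,"tz":-0.35,"ax":0,"ay":0,"az":0},{"jaw":-1,"tx":-0.25,"ty":0,"tz":-0.7,"ax":0,"ay":0,"az":0},{"jaw":-1,"tx":-0.37,"ty":0,"tz":-1.05,"ax":0,"ay":0,"az":0},{"jaw":-1,"tx":-0.48,"ty":0,"tz":-1.4,"ax":0,"ay":0,"az":0},{"jaw":-1,"tx":-0.58,"ty":0,"tz":-1.75,"ax":0,"ay":0,"az":0},{"jaw":-1,"tx":-0.67,"ty":0,"tz":-2.1,"ax":0,"ay":0,"az":0},{"jaw":-1,"tx":-0.75,"ty":0,"tz":-2.45,"ax":0,"ay":0,"az":0},{"jaw":-1,"tx":-0.82,"ty":0,"tz":-2.75,"ax":0,"ay":0,"az":0},{"jaw":-1,"tx":-0.87,"ty":0,"tz":-3.0,"ax":0,"ay":0,"az":0},{"jaw":-1,"tx":-0.9,"ty":0,"tz":-3.2,"ax":0,"ay":0,"az":0}]'
```

```text
clock: 5.0
position: [0.5326, 0.1649, 0.1647]
ee_rot: [0.0, 0.049, 0.999, -0.0]
contact_force: [0.7, 1.1, 2.1]
width: -0.0003
gripper_force: 0.7
```

```bash
python3 -m pendant '[{"jaw":-1,"tx":-0.05,"ty":0,"tz":-0.15,"ax":0,"ay":0,"az":0},{"jaw":-1,"tx":-0.1,"ty":0,"tz":-0.3,"ax":0,"ay":0,"az":0},{"jaw":-1,"tx":-0.12,"ty":0,"tz":-0.45,"ax":0,"ay":0,"az":0},{"jaw":-1,"tx":-0.14,"ty":0,"tz":-0.55,"ax":0,"ay":0,"az":0},{"jaw":-1,"tx":-0.15,"ty":0,"tz":-0.65,"ax":0,"ay":0,"az":0},{"jaw":-1,"tx":-0.15,"ty":0,"tz":-0.72,"ax":0,"ay":0,"az":0}]'
```

```text
clock: 5.75
position: [0.5311, 0.1648, 0.158]
ee_rot: [0.0, 0.049, 0.999, -0.0]
contact_force: [-0.4, -0.1, 6.2]
width: 0.0
gripper_force: 3.1
```

```bash
python3 -m pendant '[{"jaw":-1,"tx":0,"ty":0,"tz":-0.05,"ax":0,"ay":0,"az":0},{"jaw":-1,"tx":0,"ty":0,"tz":-0.1,"ax":0,"ay":0,"az":0},{"jaw":-1,"tx":0,"ty":0,"tz":-0.15,"ax":0,"ay":0,"az":0}]'
python3 -c "
from h import *
for b in [(-92,-135,170),(-60,-135,170),(-80,101,153),(-80,33,153)]: print(b,w(b).round(1))"
```

```text
clock: 6.12
position: [0.5311, 0.1649, 0.1578]
ee_rot: [0.001, 0.049, 0.999, 0.0]
contact_force: [-2.5, -1.8, 12.4]
width: 0.0001
gripper_force: 6.3
(-92, -135, 170) [443.7  37.8 170. ]
(-60, -135, 170) [475.5  34.6 170. ]
(-80, 101, 153) [478.8 271.5 153. ]
(-80, 33, 153) [472.1 203.8 153. ]
```

The lid is down on its stop. I'll lift off, open the jaw and hover over the knob.

```bash
python3 -m pendant '[{"jaw":-1,"tx":0,"ty":0,"tz":2,"ax":0,"ay":0,"az":0},{"jaw":1,"tx":0,"ty":0,"tz":7.5,"ax":0,"ay":0,"az":0},{"jaw":1,"tx":-4.4,"ty":-6.4,"tz":9,"ax":0,"ay":0,"az":0},{"jaw":1,"tx":-8.75,"ty":-12.7,"tz":9,"ax":0,"ay":0,"az":0},{"jaw":1,"tx":-8.75,"ty":-12.7,"tz":9,"ax":0,"ay":0,"az":0},{"jaw":1,"tx":-8.75,"ty":-12.7,"tz":9,"ax":0,"ay":0,"az":0}]'
python3 - <<'E'
from h import *; from rig import manip
d={n:manip.get_image(n) for n in("scene","top","wrist")}
pickle.dump(d,open("d2.pkl","wb")); cv2.imwrite("pics/w2.png",d["wrist"]["pixels"])
look(d)
E
```

```text
clock: 6.88
position: [0.4417, 0.0369, 0.2461]
ee_rot: [-0.001, 0.05, 0.999, 0.0]
contact_force: [0.2, -0.2, 0.3]
width: 0.0853
gripper_force: 0.0
scene knob 31 [ -92.2 -137.5  186.8]
scene grip 12 [-94.1  98.9 176.7] [[-97.3, 91.4], [-90.0, 105.0]]
scene lid 786 [-0.115 -0.081 -0.059]
top knob 0 0
top grip 64 [-80.   99.5 176.2] [[-95.1, 93.7], [-64.6, 105.7]]
top lid 1588 [-0.116 -0.089 -0.071]
wrist knob 372 [ -93.9 -134.3  188.2]
wrist grip 29 [-68.5  93.7 169.5] [[-74.0, 92.9], [-64.8, 94.9]]
wrist lid 10337 [-0.135 -0.082 -0.07 ]
```

View pics/w2.png

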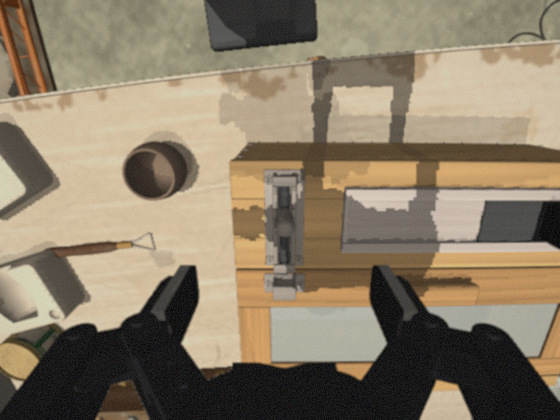

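The wrist view shows the lid flush, the bolt knob at about (285,222), and the staple at (285,285) in line with it. I'll descend and grip the knob.

```bash
python3 -m pendant '[{"jaw":1,"tx":0.15,"ty":0.1,"tz":-4,"ax":0,"ay":0,"az":0},{"jaw":1,"tx":0.15,"ty":0.1,"tz":-7.5,"ax":0,"ay":0,"az":0},{"jaw":1,"tx":0.15,"ty":0.1,"tz":-8.2,"ax":0,"ay":0,"az":0},{"jaw":-0.4,"tx":0.15,"ty":0.1,"tz":-8.2,"ax":0,"ay":0,"az":0},{"jaw":-1,"tx":0.15,"ty":0.1,"tz":-8.2,"ax":0,"ay":0,"az":0},{"jaw":-1,"tx":0.15,"ty":0.1,"tz":-8.2,"ax":0,"ay":0,"az":0},{"jaw":-1,"tx":0.15,"ty":0.1,"tz":-8.2,"ax":0,"ay":0,"az":0},{"jaw":-1,"tx":0.15,"ty":0.1,"tz":-8.2,"ax":0,"ay":0,"az":0}]' 30
```

```text
clock: 8.02
position: [0.4455, 0.0384, 0.165]
ee_rot: [0.001, 0.049, 0.999, -0.001]
contact_force: [-0.2, -2.7, 4.9]
width: 0.0132
gripper_force: 29.5
```

```bash
python3 -m pendant '[{"jaw":-1,"tx":0.3,"ty":-0.03,"tz":0.1,"ax":0,"ay":0,"az":0},{"jaw":-1,"tx":0.6,"ty":-0.06,"tz":0.1,"ax":0,"ay":0,"az":0},{"jaw":-1,"tx":0.9,"ty":-0.09,"tz":0.1,"ax":0,"ay":0,"az":0},{"jaw":-1,"tx":1.2,"ty":-0.12,"tz":0.1,"ax":0,"ay":0,"az":0},{"jaw":-1,"tx":1.5,"ty":-0.15,"tz":0.1,"ax":0,"ay":0,"az":0},{"jaw":-1,"tx":1.8,"ty":-0.18,"tz":0.1,"ax":0,"ay":0,"az":0},{"jaw":-1,"tx":2.1,"ty":-0.21,"tz":0.1,"ax":0,"ay":0,"az":0},{"jaw":-1,"tx":2.4,"ty":-0.24,"tz":0.1,"ax":0,"ay":0,"az":0},{"jaw":-1,"tx":2.6,"ty":-0.26,"tz":0.1,"ax":0,"ay":0,"az":0},{"jaw":-1,"tx":2.7,"ty":-0.27,"tz":0.1,"ax":0,"ay":0,"az":0}]'
```

```text
clock: 9.28
position: [0.4722, 0.0358, 0.165]
ee_rot: [-0.0, 0.049, 0.999, -0.0]
contact_force: [-3.1, -4.4, 2.8]
width: 0.0135
gripper_force: 29.5
```

```bash
python3 -m pendant '[{"jaw":-1,"tx":0.15,"ty":0,"tz":0,"ax":0,"ay":0,"az":0},{"jaw":-1,"tx":0.3,"ty":-0.02,"tz":0,"ax":0,"ay":0,"az":0},{"jaw":-1,"tx":0.45,"ty":-0.03,"tz":0,"ax":0,"ay":0,"az":0},{"jaw":-1,"tx":0.6,"ty":-0.05,"tz":0,"ax":0,"ay":0,"az":0},{"jaw":-1,"tx":0.7,"ty":-0.06,"tz":0,"ax":0,"ay":0,"az":0},{"jaw":-1,"tx":0.75,"ty":-0.06,"tz":0,"ax":0,"ay":0,"az":0}]'
```

```text
clock: 10.02
position: [0.4748, 0.0356, 0.1649]
ee_rot: [-0.005, 0.049, 0.999, -0.0]
contact_force: [-13.4, -3.9, 12.0]
width: 0.0134
gripper_force: 30.4
```

The bolt hit its end stop at about 30 mm of push with 13 N. I'll release, rise and move over the shutter grip.

```bash
python3 -m pendant '[{"jaw":-0.3,"tx":-0.2,"ty":0.02,"tz":0,"ax":0,"ay":0,"az":0},{"jaw":1,"tx":-0.3,"ty":0.02,"tz":0,"ax":0,"ay":0,"az":0},{"jaw":1,"tx":-0.3,"ty":0.02,"tz":0,"ax":0,"ay":0,"az":0},{"jaw":1,"tx":-0.3,"ty":0.02,"tz":4,"ax":0,"ay":0,"az":0},{"jaw":1,"tx":-0.3,"ty":2,"tz":8,"ax":0,"ay":0,"az":0},{"jaw":1,"tx":-0.2,"ty":8,"tz":9,"ax":0,"ay":0,"az":0},{"jaw":1,"tx":-0.1,"ty":14,"tz":9,"ax":0,"ay":0,"az":0},{"jaw":1,"tx":0,"ty":20,"tz":9,"ax":0,"ay":0,"az":0},{"jaw":1,"tx":0,"ty":23.6,"tz":9,"ax":0,"ay":0,"az":0},{"jaw":1,"tx":0,"ty":23.6,"tz":9,"ax":0,"ay":0,"az":0}]'
python3 - <<'E'
from h import *; from rig import manip
d={n:manip.get_image(n) for n in("scene","top","wrist")}
pickle.dump(d,open("d3.pkl","wb")); cv2.imwrite("pics/w3.png",d["wrist"]["pixels"])
look(d)
E
```

```text
clock: 11.28
position: [0.4795, 0.2745, 0.2546]
ee_rot: [-0.0, 0.047, 0.999, 0.001]
contact_force: [-0.6, 0.4, -0.6]
width: 0.085
gripper_force: 0.0
scene knob 30 [ -62.8 -136.9  187.6]
scene grip 56 [-81.2  97.8 175.3] [[-96.8, 91.3], [-64.4, 106.0]]
scene lid 1080 [-0.106 -0.077 -0.057]
top knob 26 [ -62.3 -134.1  188.8]
top grip 0 0 0
top lid 1575 [-0.115 -0.09  -0.071]
wrist knob 97 [ -62.5 -127.5  181.1]
wrist grip 731 [-82.4 100.  176.8] [[-97.1, 93.8], [-65.3, 106.3]]
wrist lid 11946 [-0.126 -0.083 -0.071]
```

View pics/w3.png

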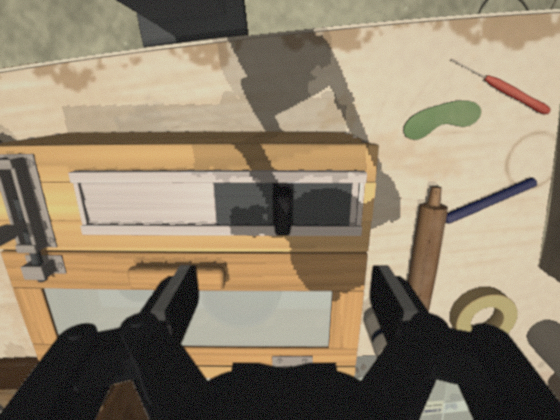

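The wrist view shows the grip at about (283,208) px, the plate still covering the vent (slight travel of about 5 mm), and the bolt driven into the staple at about (40,265). Knob X moved to -62.3, which is home. I'll grip the shutter now.

```bash
python3 -m pendant '[{"jaw":1,"tx":-0.05,"ty":-0.4,"tz":-5,"ax":0,"ay":0,"az":0},{"jaw":1,"tx":-0.05,"ty":-0.4,"tz":-9,"ax":0,"ay":0,"az":0},{"jaw":1,"tx":-0.05,"ty":-0.4,"tz":-10,"ax":0,"ay":0,"az":0},{"jaw":-0.4,"tx":-0.05,"ty":-0.4,"tz":-10,"ax":0,"ay":0,"az":0},{"jaw":-1,"tx":-0.05,"ty":-0.4,"tz":-10,"ax":0,"ay":0,"az":0},{"jaw":-1,"tx":-0.05,"ty":-0.4,"tz":-10,"ax":0,"ay":0,"az":0},{"jaw":-1,"tx":-0.05,"ty":-0.4,"tz":-10,"ax":0,"ay":0,"az":0},{"jaw":-1,"tx":-0.05,"ty":-0.4,"tz":-10,"ax":0,"ay":0,"az":0}]' 30
python3 - <<'E'
from h import *; from rig import manip
print(tobox(np.array(manip.get_state()["position"])))
E
```

```text
clock: 12.42
position: [0.4796, 0.2682, 0.1562]
ee_rot: [0.001, 0.049, 0.999, 0.001]
contact_force: [-0.8, 0.7, 4.8]
width: 0.0125
gripper_force: 32.2
[-78.93470388  97.86046496 156.21718207]
```

```bash
python3 -m pendant '[{"jaw":-1,"tx":-0.07,"ty":-0.7,"tz":0,"ax":0,"ay":0,"az":0},{"jaw":-1,"tx":-0.14,"ty":-1.4,"tz":0,"ax":0,"ay":0,"az":0},{"jaw":-1,"tx":-0.21,"ty":-2.1,"tz":0,"ax":0,"ay":0,"az":0},{"jaw":-1,"tx":-0.28,"ty":-2.8,"tz":0,"ax":0,"ay":0,"az":0},{"jaw":-1,"tx":-0.35,"ty":-3.5,"tz":0,"ax":0,"ay":0,"az":0},{"jaw":-1,"tx":-0.42,"ty":-4.2,"tz":0,"ax":0,"ay":0,"az":0},{"jaw":-1,"tx":-0.49,"ty":-4.9,"tz":0,"ax":0,"ay":0,"az":0},{"jaw":-1,"tx":-0.56,"ty":-5.6,"tz":0,"ax":0,"ay":0,"az":0},{"jaw":-1,"tx":-0.63,"ty":-6.2,"tz":0,"ax":0,"ay":0,"az":0},{"jaw":-1,"tx":-0.65,"ty":-6.5,"tz":0,"ax":0,"ay":0,"az":0}]'
python3 - <<'E'
from h import *; from rig import manip
print(tobox(np.array(manip.get_state()["position"])))
E
```

```text
clock: 13.68
position: [0.4731, 0.2031, 0.1562]
ee_rot: [0.001, 0.049, 0.999, 0.001]
contact_force: [-0.3, 2.1, 5.8]
width: 0.0124
gripper_force: 32.4
[-78.94186706  32.39865952 156.19830017]
```

Now I'll release gently, rise, move aside and check.

```bash
python3 -m pendant '[{"jaw":-0.6,"tx":0,"ty":0,"tz":0,"ax":0,"ay":0,"az":0},{"jaw":0,"tx":0,"ty":0,"tz":0,"ax":0,"ay":0,"az":0},{"jaw":0.5,"tx":0,"ty":0,"tz":0,"ax":0,"ay":0,"az":0},{"jaw":0.5,"tx":0,"ty":0,"tz":0.5,"ax":0,"ay":0,"az":0},{"jaw":0.5,"tx":0,"ty":0,"tz":5,"ax":0,"ay":0,"az":0},{"jaw":0.5,"tx":0,"ty":0,"tz":11,"ax":0,"ay":0,"az":0},{"jaw":0.5,"tx":0,"ty":6,"tz":14,"ax":0,"ay":0,"az":0},{"jaw":0.5,"tx":0,"ty":7,"tz":14,"ax":0,"ay":0,"az":0},{"jaw":0.5,"tx":0,"ty":7,"tz":14,"ax":0,"ay":0,"az":0}]'
python3 - <<'E'
from h import *; from rig import manip
d={n:manip.get_image(n) for n in("scene","top","wrist")}
pickle.dump(d,open("d4.pkl","wb"))
look(d)
# rectified deck view from wrist, 3 px/mm: box x -120..120, y -150..175 at deck height
q=d["wrist"]; S=np.array([w((x,y,143))/1000 for x,y in((-120,175),(-120,-30),(0,175),(0,-30))])
uv=proj(q,S); H=cv2.getPerspectiveTransform(np.float32(uv),np.float32([[0,0],[615,0],[0,360],[615,360]]))
a=cv2.warpPerspective(q["pixels"],H,(615,360)); b=cv2.resize(q["pixels"],None,fx=.43,fy=.43)
im=np.zeros((600,615,3),np.uint8); im[:360]=a; im[360:540,:240]=b[:180,:240]
s=cv2.resize(d["scene"]["pixels"][110:270,190:350],(238,238)); im[360:598,300:538]=s
cv2.imwrite("pics/f.png",im)
E
```

```text
clock: 14.8
position: [0.472, 0.273, 0.2945]
ee_rot: [-0.0, 0.048, 0.999, -0.001]
contact_force: [0.2, 0.6, 0.4]
width: 0.0637
gripper_force: 0.0
scene knob 29 [ -62.9 -136.9  188. ]
scene grip 58 [-80.7  28.8 176. ] [[-95.9, 22.4], [-65.4, 37.9]]
scene lid 1081 [-0.105 -0.076 -0.058]
top knob 25 [ -62.3 -134.   188.7]
top grip 61 [-80.2  31.7 176.4] [[-95.3, 26.0], [-65.3, 38.4]]
top lid 1593 [-0.114 -0.088 -0.071]
wrist knob 299 [ -63.9 -130.9  186.8]
wrist grip 541 [-82.1  33.7 176.4] [[-97.1, 27.3], [-66.0, 38.8]]
wrist lid 9439 [-0.127 -0.083 -0.072]
```

View pics/f.png

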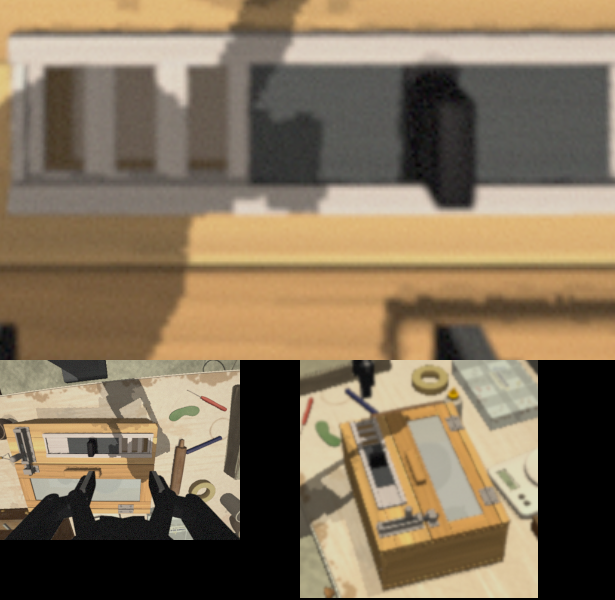

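The rectified view shows three fully open slots (px 45–85, 115–155 and 188–230). The plate edge is at px 248, in the middle of the next bar, so the other two are covered. The lid is flush and the bolt sits in the staple, so I'm handing in.

```bash
python3 -c "
from rig import manip
print(manip.sign_off())"
```

```text
the job is handed in; nothing more can be done
None
```

The job is handed in: the lid is shut gently, the bolt is pushed to its end stop through the keeper, and the shutter leaves exactly three of the five slots open; it took about 15 s, and I steered clear of the pots, rib, loop tool and mould but didn't re-measure them at the end.

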